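# Slide the two-dish carriage to the red stop

## Task

Press down the blue ribbed key in the middle of the white two-dish carriage to free its brake, keep it pressed while you push the carriage along its rail until its end rests against the red stop clamp, then let the key come up. Do not force the carriage while the brake is on, nor touch the dishes or shove the red clamp along. Pick up nothing, and leave the bottles, pot and pen where they are.

Things in the scene. Friction and masses are not known exactly. Their poses are not given: they have to be found in the camera images.
- rail: The fixed aluminium rail of a bench dish slide, 340 x 64 x 17 mm with black end caps and tick marks, bolted to the table. Origin: centre of its underside. The rail runs along its own y axis; its +y end is the one with the red stop clamp; z up.
- carriage (a joint): White sliding carriage, 154 mm long, 58 wide, plate top 24 mm above the table, a clear dish clipped at each end. Value (m): its middle along the rail's y, 0 at the rail's middle, growing toward the red stop, least -0.088. Key up: a friction brake holds it against about 10 N. Key pressed over 1 mm: it slides with about 1.2 N plus 4 N per m/s.
- brake_key (a joint): The blue key's downward travel in m: about 0.0002 when up (brake on), 0.006 at the bottom. Sprung: it takes about 8 N to start it and 9.8 N at the bottom; it springs up by itself when let go.
- key_top (a point): Centre of the blue key's flat upper face, 36 mm above the table when up; moves with key and carriage. Face 40 mm across the rail, 56 mm along it, thin white ribs. At each end along the rail stands a grey rib of the carriage, top 42 mm above the table, inner face 31 mm from the key's centre; fingertips may drag the carriage by friction on the key or push on a rib.
- carriage_nose (a point): Middle of the carriage's leading end face (its +y end), 77 mm ahead of the carriage's middle, 20 mm above the table.
- stop_face (a point): Middle of the red stop clamp's face that the carriage end has to meet, 20 mm above the table. The clamp, a red block 18 mm long and 72 mm wide with a dark thumbscrew on top (41 mm above the table), sits at a different place on the rail each time; about 80 N shifts it.
- dish_lead: Clear 35 mm culture dish, 10 mm high, clipped to the carriage end nearest the stop, centre 57 mm from the carriage's middle, rim 34 mm above the table. Origin: centre of its underside.
- dish_rear: The same dish at the carriage's other end.
- media_bottle: Bystander: white reagent bottle with blue cap, 46 mm across, 82 mm high, loose, standing on the table behind the rail (farther from the robot). Origin: centre of the underside.
- amber_bottle: Bystander: small brown bottle with red cap, 28 mm across, 58 mm high, loose, behind the rail.
- pot: Bystander: open white pot with a yellow label, 60 mm across, 62 mm high, loose, behind the rail.
- pen: Bystander: white marker pen with red cap, 11 x 132 x 12 mm, lying on the table along the near side of the rail, loose.

How it is judged:
On the way, in this order (a step that is already met when the one before it is completed fails the run):
1. the key is pressed at least 2 mm while the carriage is still within 12 mm of where it started (value of joint brake_key above 0.002 m and distance of carriage_nose from where it was at the start of the episode below 0.012 m), for 0.1 s.
2. with the key still pressed, the carriage end is within 3 mm of the stop (value of joint brake_key above 0.001 m and y of carriage_nose in the frame of stop_face above -0.003 m), for 0.1 s.
At the end, for the whole second after the job is handed in: The carriage's end face is within 3 mm of the red stop's face and at rest, the key is up (under 0.8 mm) with the brake on, and the red clamp is within 4 mm of where it was (y of carriage_nose in the frame of stop_face above -0.003 m and value of joint brake_key below 0.0008 m and velocity of joint carriage between -0.005 and 0.005 m/s and distance of stop_face from where it was at the start of the episode below 0.004 m); the robot touches nothing.
It fails at once if the carriage is dragged with the brake on (key up, moving faster than 20 mm/s) (value of joint brake_key below 0.0005 m and (velocity of joint carriage above 0.02 m/s or velocity of joint carriage below -0.02 m/s)).
It fails at once if a dish is touched with more than 2 N (contact force between any of the arm, the fingers and dish_lead above 2 N or contact force between any of the arm, the fingers and dish_rear above 2 N).
It fails at once if the red stop clamp is shoved more than 4 mm along the rail (distance of stop_face from where it was at the start of the episode above 0.004 m).
It fails at once if a bottle, the pot or the pen is moved more than 20 mm (distance of any of media_bottle, amber_bottle, pot, pen from where it was at the start of the episode above 0.02 m).
It also fails if it takes over 32 s, if anything falls off the work surface, if the arm or the gripper's body presses on something with over 40 N, if the wrist force passes 120 N, or if a joint passes its speed limit or range.

## Robot

A 6-joint arm with a two-finger parallel gripper is mounted at the origin on a cart in front of the work surface, level with it; the furniture and walls round the work are solid. World frame = base frame: x ahead of the robot, y to its left, z up, the work surface at z = 0. Lengths are in m, angles in rad, forces in N, time in s.
With the tool pointing down it reaches from about 0.25 to 0.725 m from the base axis. Payload 4 kg.
Tool frame: the origin (TCP) lies midway between the tips of the shut fingers; the grasp point (between the pads) lies 19 mm behind it; x points along the fingers, y is the direction in which the jaws open and shut, and the axes are right-handed (so a half turn about x gives the same grasp; the last joint's range is limited). The gripper opens to 85 mm and grips with 20 to 120 N. Pads are 22 mm wide; open, the fingers measure 114 mm over their backs; the gripper's body (76 mm by 85 mm) begins 54 mm behind the grasp point. The pads swing forward as they close: fully open they stand 13 mm farther back than shut.
Start: joints at [1.115, 0.241, 0.005, 1.335, 0, 1.571], TCP at [0.22, 0.449, 0.231] pointing down, gripper open.
Joint ranges: [-2.72, 2.72], [-1.05, 1.87], [-1.09, 1.28], [-1.99, 2.15], [-1.42, 1.44], [-3.14, 3.14]. Speed limits (rad/s): [2.79, 2.79, 3.14, 3.14, 3.14, 3.14].

## Interface

Orientations are given as a unit quaternion [x, y, z, w].
In Python, from workcell import * gives the robot as it stands.
- The arm moves only by the tool play_rows, never from a script. Its argument "plan" is a list of rows, each a list of 7 numbers: the shift along the tool's x, y, z in mm, then the turn, a rotation vector about the tool's x, y, z in rad, then the closure, from -1 (fully open) to 1 (shut). In form: [[x, y, z, rx, ry, rz, grip], ...]. A call has 1 to 20 rows; each row shifts and turns the commanded pose from where the row before left it, along the tool's axes as they then stand; what a row does not reach is not made up. A row lasts 1/12 s, in which the tool goes at most 41.7 mm and 7.16 degrees, less where a joint would pass 70% of its speed; a pose out of reach is approached as far as the arm can. A call with a gripper value outside its range is refused whole. The fingers move at their own pace and stop on an object; the grip force is fixed at half the most. Time passes only in rows, so rows that do not move let the fingers close. It gives the time, the measured TCP pose, the force and the opening at its end, in the units of the state.
- get_obs(): the state, without advancing time (a new reading comes with each control period).
- camera(name): name is "scene" or "top" or "wrist"; returns a dict with "frame" (384x512x3 uint8, red, green, blue), "depth" (384x512 float32, m along the optical axis (not along the pixel's ray), 0 where there is no reading), "fx", "fy", "cx", "cy" (pixels), "camera_from_world" (4x4, takes a point from world to camera coordinates). Camera axes: x right, y up, looking along -z (the intrinsics and any distortion apply to the point x, -y, -z); pixel columns grow to the right and rows downward; lengths in m; the calibration is good to about 2 mm. A picture is of the moment at which its call begins.
- job_done(): hands the job in, once; it reports no verdict.
Trained networks look in a picture, given as the dict that the camera call returned (one of the last four; its "shot" number tells which), for a name from the list of things; names that differ only in an ending like _2 or _b are one class to them, and where a whole thing is asked for, a point or a joint stands for the part that bears it (a point fixed in the world has none). Each returns a list of dicts, best first, with "confidence" (0 to 1); they miss things now and then, are a little off and sometimes report something else, mostly with a low value. They report only what shows in the picture. A call takes as long as a camera call.
- search_frame(thing, picture): "centre" ([x, y, z] in m, in world coordinates, good to about 4 mm: the middle of the surface that is visible of it).
- pinpoint(thing, picture): "centre" ([x, y, z] in m, in world coordinates, good to about 4 mm: a listed point, or the origin of a listed thing).
The state is a dict: "clock": time; "joint_pos": joint angles; "joint_vel": joint speeds; "tau": joint torques, N m; "eef_pos": TCP position; "tool_rot": TCP orientation; "ft_force": force on the tool from outside, world axes, zero at the start; "ft_torque": the same for the moment, N m; "grip_width": finger opening in m.
Only numpy, scipy, OpenCV 4.12 (cv2) and the standard library are available. Lean on these libraries where they do the work, as an engineer would, in place of code of your own. Each camera call takes 0.05 s, during which the arm holds its last target. There are 200 camera calls.

## Working session

There is one attempt and no reset: what is moved stays moved. The work goes in short steps, Python scripts to look and compute and a tool call to move; the robot and the scene stay as the last step left them, time stands still between calls to the robot, and variables do not carry over. Pictures are saved under pics/ and viewed, about 8 in all and at most 12, crops included, and the job is handed in when it is done.

Besides the shell and the picture viewer there is one more tool, called after "Request:" by a JSON object that holds its "api" and its "payload", one argument or row to a line. play_rows: Moves the arm, as the interface text tells. Its arguments: {"type":"object","properties":{"plan":{"type":"array","items":{"type":"array","items":{"type":"number"}}}},"required":["plan"]}

```bash
mkdir -p pics
python3 - <<'E'
from workcell import *
import cv2,numpy as np
o=get_obs();print(o)
for c in("top","scene"):
    p=camera(c);cv2.imwrite(f"pics/{c}0.png",p["frame"][:,:,::-1])
    for t in("rail","key_top","carriage_nose","stop_face","dish_lead","dish_rear","pen","media_bottle","amber_bottle","pot"):
        r=pinpoint(t,p);print(c,t,[(np.round(d["centre"],4).tolist(),round(d["confidence"],2)) for d in r[:2]])
E
```

```text
{'clock': 0.0, 'joint_pos': array([ 1.11501504e+00,  2.41425670e-01,  3.68828273e-03,  1.33521076e+00,
       -2.70657231e-05,  1.57078182e+00]), 'joint_vel': array([ 0.00020138,  0.00059377, -0.0006    , -0.0001203 ,  0.00165297,
       -0.00026466]), 'tau': array([ 6.42206851e-05, -3.72318542e+01,  2.52407241e+01,  1.69821252e-02,
        1.80247725e-04, -8.14263537e-07]), 'eef_pos': array([0.21980127, 0.44836738, 0.23039292]), 'tool_rot': array([ 0.15900346,  0.68898794, -0.16049001,  0.68866282]), 'ft_force': array([ 0.08827519,  0.54998025, -0.05387441]), 'ft_torque': array([-0.04360532,  0.0013781 ,  0.00970192]), 'grip_width': 0.08510581307242439}
top rail [([0.4846, 0.0696, 0.0026], 0.8)]
top key_top [([0.4428, 0.0197, 0.0361], 0.71)]
top carriage_nose [([0.4952, 0.0801, 0.0209], 0.7)]
top stop_face [([0.5576, 0.1461, 0.0208], 0.76)]
top dish_lead [([0.4849, 0.0623, 0.0266], 0.69)]
top dish_rear [([0.4116, -0.0247, 0.0239], 0.63)]
top pen [([0.4281, 0.1205, -0.0039], 0.49)]
top media_bottle [([0.5566, 0.0019, -0.0013], 0.74), ([0.6131, 0.061, 0.0031], 0.62)]
top amber_bottle [([0.556, -0.0012, -0.0041], 0.75), ([0.5144, -0.0602, -0.0022], 0.6)]
top pot [([0.5523, -0.0007, -0.0035], 0.97)]
scene rail [([0.4831, 0.0672, -0.0036], 0.72), ([0.447, 0.0228, 0.0383], 0.25)]
scene key_top [([0.4461, 0.0235, 0.0379], 0.81)]
scene carriage_nose [([0.4984, 0.0786, 0.0189], 0.63), ([0.5557, -0.0018, 0.0008], 0.39)]
scene stop_face [([0.5548, 0.148, 0.0236], 0.72), ([0.5182, -0.0563, 0.0022], 0.32)]
scene dish_lead [([0.4838, 0.0627, 0.0274], 0.67), ([0.4477, 0.0221, 0.0361], 0.37)]
scene dish_rear [([0.4114, -0.0253, 0.0222], 0.6), ([0.6143, 0.066, -0.0006], 0.54)]
scene pen [([0.4294, 0.1239, 0.0014], 0.53)]
scene media_bottle [([0.4313, 0.1229, 0.0031], 0.66), ([0.617, 0.0648, -0.0014], 0.65)]
scene amber_bottle []
scene pot [([0.5571, 0.0004, 0.0048], 0.64), ([0.6163, 0.0642, 0.0015], 0.51)]
```

View pics/top0.png

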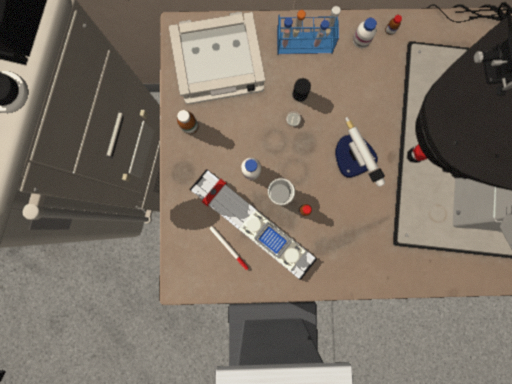

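Run:
```python
from workcell import *
import cv2,numpy as np
p=camera("top")
f=p["frame"];D=p["depth"];M=np.linalg.inv(p["camera_from_world"])
v,u=np.mgrid[0:384,0:512]
P=np.stack([(u-p["cx"])/p["fx"]*D,-(v-p["cy"])/p["fy"]*D,-D,np.ones_like(D)],-1)@M.T
P=P[...,:3]
h=cv2.cvtColor(f,cv2.COLOR_RGB2HSV)
H,S,V=[h[...,i].astype(int) for i in range(3)]
near=(np.abs(P[...,0]-.48)<.13)&(D>0)
def comps(m,n):
    k,l,s,c=cv2.connectedComponentsWithStats(m.astype(np.uint8))
    for i in range(1,k):
        if s[i,4]>25:
            q=P[l==i]; r=cv2.minAreaRect((q[:,:2]*1000).astype(np.float32))
            print(n,c[i].round(),s[i,4],np.median(q,0).round(4),"rect",np.round(r[0]),np.round(r[1]),round(r[2],1))
comps((H>95)&(H<130)&(S>90)&near&(P[...,2]<.06),"blue")
comps(((H<8)|(H>172))&(S>120)&near&(P[...,2]<.06),"red")
```

```text
blue [352. 172.] 101 [ 0.6035 -0.1775  0.0167] rect [ 601. -180.] [57. 15.] 88.7
blue [272. 240.] 353 [0.4473 0.0199 0.0347] rect [448.  20.] [54. 38.] 50.1
red [213. 192.] 183 [0.5593 0.1537 0.0251] rect [562. 155.] [16. 74.] 49.5
red [307. 209.] 73 [ 0.5156 -0.0602  0.0563] rect [516. -63.] [24. 22.] 69.5
red [242. 263.] 71 [0.3932 0.0913 0.0086] rect [393.  91.] [36. 12.] 41.1
```

The top view shows the rail running from (310,262) to (200,185), with the blue key at (272,240) and the red clamp at (213,192). The pen is on the near side at (230,247). The networks agree with the colour blobs: rail direction is about 49.5° and travel about 90 mm.

```bash
cat > h.py <<'E'
from workcell import *
import numpy as np
from scipy.spatial.transform import Rotation as R
def plan(target,ang=np.radians(49.5)):
    o=get_obs();r=R.from_quat(o["tool_rot"]);m=r.as_matrix();p=o["eef_pos"]
    u=np.array([np.cos(ang),np.sin(ang),0])
    print("pos",p.round(4),"F",o["ft_force"].round(1),"w",round(o["grip_width"],4),"q",o["joint_pos"].round(2))
    print("axes\n",m.round(3))
    for n,s,ax in(("y",1,u),("y",-1,-u),("z",1,u),("z",-1,-u)):
        x=np.array([0,0,-1.])
        T=np.c_[x,ax,np.cross(x,ax)] if n=="y" else np.c_[x,np.cross(ax,x),ax]
        print(n,s,"rotvec",(r.inv()*R.from_matrix(T)).as_rotvec().round(4),"then shift",(T.T@(target-p)*1000).round(1))
    print("shift now",(m.T@(target-p)*1000).round(1))
    return u
E
python3 -c "
from h import *
plan(np.array([.447,.0205,.10]))"
```

```text
pos [0.2201 0.449  0.2313] F [ 0.4  0.6 -0.4] w 0.0854 q [1.12 0.24 0.   1.34 0.   1.57]
axes
 [[-0.     0.44   0.898]
 [ 0.     0.898 -0.44 ]
 [-1.     0.    -0.   ]]
y 1 rotvec [ 0.2511 -0.     -0.    ] then shift [ 131.3 -178.4  450.8]
y -1 rotvec [-2.8905  0.     -0.    ] then shift [ 131.3  178.4 -450.8]
z 1 rotvec [-1.3197 -0.     -0.    ] then shift [ 131.3 -450.8 -178.4]
z -1 rotvec [ 1.8219 -0.      0.    ] then shift [131.3 450.8 178.4]
shift now [ 131.3 -284.8  392.4]
```

Request:
{"api": "play_rows", "payload": {
  "plan": [
    [0,0,0,0.0837,0,0,1],
    [0,0,0,0.0837,0,0,1],
    [0,0,0,0.0837,0,0,1],
    [6,-10.8,28.2,0,0,0,1],
    [6,-10.8,28.2,0,0,0,1],
    [6,-10.8,28.2,0,0,0,1],
    [6,-10.8,28.2,0,0,0,1],
    [6,-10.8,28.2,0,0,0,1],
    [6,-10.8,28.2,0,0,0,1],
    [6,-10.8,28.2,0,0,0,1],
    [6,-10.8,28.2,0,0,0,1],
    [6,-10.8,28.2,0,0,0,1],
    [6,-10.8,28.2,0,0,0,1],
    [6,-10.8,28.2,0,0,0,1],
    [6,-10.8,28.2,0,0,0,1],
    [6,-10.8,28.2,0,0,0,1],
    [6,-10.8,28.2,0,0,0,1],
    [6,-10.8,28.2,0,0,0,1],
    [6,-10.8,28.2,0,0,0,1],
    [0,0,0,0,0,0,1]
  ]
}}

```text
clock: 2.82
eef_pos: [0.4529, 0.0206, 0.1345]
tool_rot: [0.246, 0.662, -0.247, 0.663]
ft_force: [0.6, 0.8, 0.4]
grip_width: -0.0
```

```bash
python3 -c "
from h import *
import cv2
u=plan(np.array([.450,.0244,.05]))
p=camera('wrist');cv2.imwrite('pics/w1.png',p['frame'][:,:,::-1])
for t in('key_top','carriage_nose','stop_face'):
  print(t,[(np.round(d['centre'],4).tolist(),round(d['confidence'],2)) for d in pinpoint(t,p)[:2]])
"
```

```text
pos [0.4529 0.0206 0.1345] F [0.6 0.8 0.4] w -0.0 q [ 0.05  0.22 -0.29  1.06 -0.    0.76]
axes
 [[ 0.001  0.654  0.757]
 [-0.002  0.757 -0.654]
 [-1.    -0.001  0.002]]
y 1 rotvec [-0.0058  0.0019  0.0009] then shift [84.5  1.  -4.6]
y -1 rotvec [ 3.1358e+00  1.5000e-03 -3.0000e-03] then shift [84.5 -1.   4.6]
z 1 rotvec [-1.5766e+00  8.0000e-04  2.2000e-03] then shift [84.5  4.6  1. ]
z -1 rotvec [ 1.565e+00  2.200e-03 -8.000e-04] then shift [84.5 -4.6 -1. ]
shift now [84.5  1.1 -4.8]
key_top [([0.45, 0.0201, 0.0354], 0.92)]
carriage_nose [([0.4992, 0.0783, 0.0205], 0.76)]
stop_face [([0.5552, 0.1483, 0.0246], 0.79)]
```

View pics/w1.png

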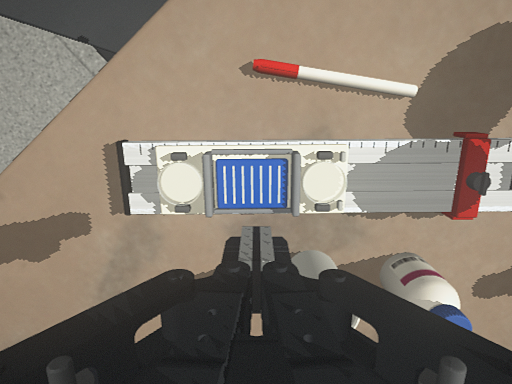

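The wrist view shows the key at (252,185) with its ribs at columns 208 and 295. The clamp face is at about column 460, and the rail lies along the tool's y axis. Next I'll descend to just above the key.

Request:
{"api": "play_rows", "payload": {
  "plan": [
    [15,2,-3,0,0,0,1],
    [20,0,0,0,0,0,1],
    [20,0,0,0,0,0,1],
    [20,0,0,0,0,0,1],
    [10,0,0,0,0,0,1],
    [5,0,0,0,0,0,1],
    [0,0,0,0,0,0,1]
  ]
}}

```text
clock: 3.6
eef_pos: [0.4488, 0.029, 0.0446]
tool_rot: [0.244, 0.664, -0.244, 0.663]
ft_force: [-0.3, 0.2, -0.1]
grip_width: 0.0
```

Request:
{"api": "play_rows", "payload": {
  "plan": [
    [3,0,0,0,0,0,1],
    [3,0,0,0,0,0,1],
    [2,0,0,0,0,0,1],
    [2,0,0,0,0,0,1],
    [1,0,0,0,0,0,1],
    [1,0,0,0,0,0,1],
    [0,0,0,0,0,0,1],
    [0,0,0,0,0,0,1]
  ]
}}

```text
clock: 4.27
eef_pos: [0.4506, 0.0281, 0.0344]
tool_rot: [0.245, 0.663, -0.244, 0.664]
ft_force: [-2.1, 0.1, 7.7]
grip_width: -0.0002
```

Request:
{"api": "play_rows", "payload": {
  "plan": [
    [1,0,0,0,0,0,1],
    [1,0,0,0,0,0,1],
    [1,0,0,0,0,0,1],
    [1,0,0,0,0,0,1],
    [1,0,0,0,0,0,1],
    [0,0,0,0,0,0,1],
    [0,0,0,0,0,0,1]
  ]
}}

```text
clock: 4.85
eef_pos: [0.4509, 0.0285, 0.03]
tool_rot: [0.246, 0.663, -0.244, 0.664]
ft_force: [-2.9, 0.9, 12.0]
grip_width: 0.0002
```

Request:
{"api": "play_rows", "payload": {
  "plan": [
    [1,0,0,0,0,0,1],
    [0,1,0,0,0,0,1],
    [0,2,0,0,0,0,1],
    [0,3,0,0,0,0,1],
    [0,4,0,0,0,0,1],
    [0,4,0,0,0,0,1],
    [0,4,0,0,0,0,1],
    [0,4,0,0,0,0,1],
    [0,4,0,0,0,0,1],
    [0,4,0,0,0,0,1],
    [0,4,0,0,0,0,1],
    [0,4,0,0,0,0,1],
    [0,2,0,0,0,0,1],
    [0,0,0,0,0,0,1],
    [0,0,0,0,0,0,1]
  ]
}}

```text
clock: 6.1
eef_pos: [0.4777, 0.0599, 0.0299]
tool_rot: [0.246, 0.663, -0.243, 0.664]
ft_force: [-4.2, 3.0, 15.0]
grip_width: -0.0001
```

```bash
python3 -c "
from h import *
import cv2
u=plan(np.array([.506,.09,.03]))
for c in('wrist','top'):
  p=camera(c);cv2.imwrite('pics/d1%s.png'%c,p['frame'][:,:,::-1])
  q={}
  for t in('key_top','carriage_nose','stop_face'):
    d=pinpoint(t,p)
    if d:q[t]=np.array(d[0]['centre']);print(c,t,q[t].round(4),round(d[0]['confidence'],2),'along',round(float(q[t]@u),4))
"
```

```text
pos [0.4777 0.0599 0.0299] F [-4.2  3.  15. ] w -0.0001 q [ 0.12  0.39 -0.36  0.81  0.    0.83]
axes
 [[ 0.004  0.649  0.761]
 [ 0.004  0.761 -0.649]
 [-1.     0.005  0.001]]
y 1 rotvec [ 0.0007  0.0009 -0.0054] then shift [-0.1 41.2  2. ]
y -1 rotvec [-3.1409e+00  8.5000e-03  1.5000e-03] then shift [ -0.1 -41.2  -2. ]
z 1 rotvec [-1.5701  0.005  -0.0035] then shift [-0.1 -2.  41.2]
z -1 rotvec [ 1.5715 -0.0035 -0.005 ] then shift [ -0.1   2.  -41.2]
shift now [ 0.1 41.2  2. ]
wrist key_top [0.4761 0.0541 0.0303] 0.96 along 0.3503
wrist carriage_nose [0.5246 0.1107 0.0202] 0.74 along 0.4249
wrist stop_face [0.5552 0.1504 0.0253] 0.86 along 0.4749
top carriage_nose [0.5583 0.146  0.0204] 0.56 along 0.4736
top stop_face [0.5568 0.1467 0.0182] 0.54 along 0.4732
```

View pics/d1wrist.png

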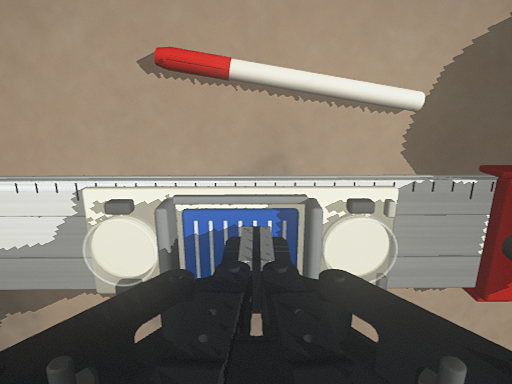

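The carriage followed about 41 mm with the key at the bottom. The fingers are within the key face and clear of the dishes, with the nose at about column 398 and the clamp face at about column 478. About 48 mm remains.

Request:
{"api": "play_rows", "payload": {
  "plan": [
    [0,2,-0.5,0,0,0,1],
    [0,4,-0.5,0,0,0,1],
    [0,4,0,0,0,0,1],
    [0,4,0,0,0,0,1],
    [0,4,0,0,0,0,1],
    [0,4,0,0,0,0,1],
    [0,4,0,0,0,0,1],
    [0,4,0,0,0,0,1],
    [0,4,0,0,0,0,1],
    [0,2,0,0,0,0,1],
    [0,2,0,0,0,0,1],
    [0,1,0,0,0,0,1],
    [0,0,0,0,0,0,1],
    [0,0,0,0,0,0,1]
  ]
}}

```text
clock: 7.67
eef_pos: [0.5027, 0.0895, 0.0299]
tool_rot: [0.246, 0.662, -0.243, 0.665]
ft_force: [-1.2, 1.4, 13.1]
grip_width: -0.0
```

Request:
{"api": "play_rows", "payload": {
  "plan": [
    [0,1,0,0,0,0,1],
    [0,1,0,0,0,0,1],
    [0,1,0,0,0,0,1],
    [0,1,0,0,0,0,1],
    [0,1,0,0,0,0,1],
    [0,1,0,0,0,0,1],
    [0,0,0,0,0,0,1]
  ]
}}

```text
clock: 8.25
eef_pos: [0.5065, 0.094, 0.0299]
tool_rot: [0.246, 0.662, -0.244, 0.665]
ft_force: [-1.5, 0.7, 13.2]
grip_width: -0.0001
```

Request:
{"api": "play_rows", "payload": {
  "plan": [
    [0,1,0,0,0,0,1],
    [0,1,0,0,0,0,1],
    [0,1,0,0,0,0,1],
    [0,0,0,0,0,0,1],
    [0,0,0,0,0,0,1]
  ]
}}

```text
clock: 8.67
eef_pos: [0.5085, 0.0963, 0.03]
tool_rot: [0.246, 0.662, -0.244, 0.665]
ft_force: [-1.5, -0.5, 13.3]
grip_width: 0.0002
```

```bash
python3 -c "
from h import *
import cv2
u=plan(np.array([.506,.09,.03]))
print('along F',get_obs()['ft_force']@u)
p=camera('wrist');cv2.imwrite('pics/d2.png',p['frame'][:,:,::-1])
for t in('key_top','carriage_nose','stop_face'):
    d=pinpoint(t,p)
    if d:c=np.array(d[0]['centre']);print(t,c.round(4),round(d[0]['confidence'],2),'along',round(float(c@u),4))
"
```

```text
pos [0.5085 0.0963 0.03  ] F [-1.5 -0.5 13.3] w 0.0002 q [ 0.19  0.45 -0.26  0.85  0.    0.89]
axes
 [[ 0.005  0.649  0.76 ]
 [ 0.002  0.76  -0.649]
 [-1.     0.005  0.003]]
y 1 rotvec [ 0.      0.0025 -0.0046] then shift [-0.  -6.4  2.2]
y -1 rotvec [-3.1416  0.0072  0.004 ] then shift [-0.   6.4 -2.2]
z 1 rotvec [-1.5708  0.0056 -0.0016] then shift [-0.  -2.2 -6.4]
z -1 rotvec [ 1.5708 -0.0016 -0.0056] then shift [-0.   2.2  6.4]
shift now [-0.1 -6.4  2.2]
along F -1.3182010448499788
key_top [0.5061 0.0886 0.0285] 0.93 along 0.3961
carriage_nose [0.5526 0.1451 0.0232] 0.94 along 0.4692
stop_face [0.5582 0.1494 0.0232] 0.94 along 0.4761
```

View pics/d2.png

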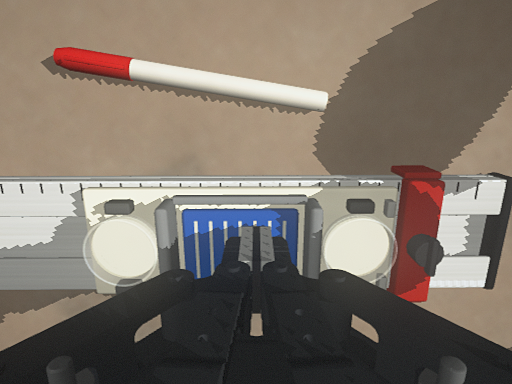

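The nose edge (column ~398) is almost at the clamp face, but there is no contact force yet. I'll creep on until the force along the rail rises.

Request:
{"api": "play_rows", "payload": {
  "plan": [
    [0,1,0,0,0,0,1],
    [0,1,0,0,0,0,1],
    [0,0,0,0,0,0,1],
    [0,0,0,0,0,0,1]
  ]
}}

```text
clock: 9.2
eef_pos: [0.5097, 0.0978, 0.0299]
tool_rot: [0.246, 0.662, -0.244, 0.665]
ft_force: [-1.9, 1.9, 13.0]
grip_width: -0.0002
```

Request:
{"api": "play_rows", "payload": {
  "plan": [
    [0,1,0,0,0,0,1],
    [0,1,0,0,0,0,1],
    [0,0,0,0,0,0,1],
    [0,0,0,0,0,0,1]
  ]
}}

```text
clock: 9.53
eef_pos: [0.5103, 0.0985, 0.0299]
tool_rot: [0.245, 0.662, -0.244, 0.665]
ft_force: [-3.0, -1.1, 15.2]
grip_width: -0.0004
```

```bash
python3 -c "
from h import *
import cv2
u=plan(np.array([.506,.09,.03]))
print('along F',get_obs()['ft_force']@u)
p=camera('wrist');cv2.imwrite('pics/d3.png',cv2.resize(p['frame'][150:310,300:480,::-1],None,fx=4,fy=3.5))
for t in('key_top','carriage_nose','stop_face'):
    d=pinpoint(t,p)
    if d:c=np.array(d[0]['centre']);print(t,c.round(4),round(d[0]['confidence'],2),'along',round(float(c@u),4))
"
```

```text
pos [0.5103 0.0985 0.0299] F [-3.  -1.1 15.2] w -0.0004 q [ 0.19  0.45 -0.26  0.86 -0.    0.9 ]
axes
 [[ 0.004  0.65   0.76 ]
 [ 0.     0.76  -0.65 ]
 [-1.     0.002  0.003]]
y 1 rotvec [-0.0004  0.0026 -0.0025] then shift [-0.1 -9.3  2.2]
y -1 rotvec [ 3.1412 -0.0039 -0.0041] then shift [-0.1  9.3 -2.2]
z 1 rotvec [-1.5712e+00  4.0000e-03  1.0000e-04] then shift [-0.1 -2.2 -9.3]
z -1 rotvec [ 1.5704e+00  1.0000e-04 -4.0000e-03] then shift [-0.1  2.2  9.3]
shift now [-0.1 -9.3  2.2]
along F -2.800839799167326
key_top [0.5113 0.092  0.0286] 0.96 along 0.402
carriage_nose [0.5586 0.1486 0.0199] 0.73 along 0.4758
stop_face [0.5542 0.1489 0.0269] 0.81 along 0.4731
```

View pics/d3.png

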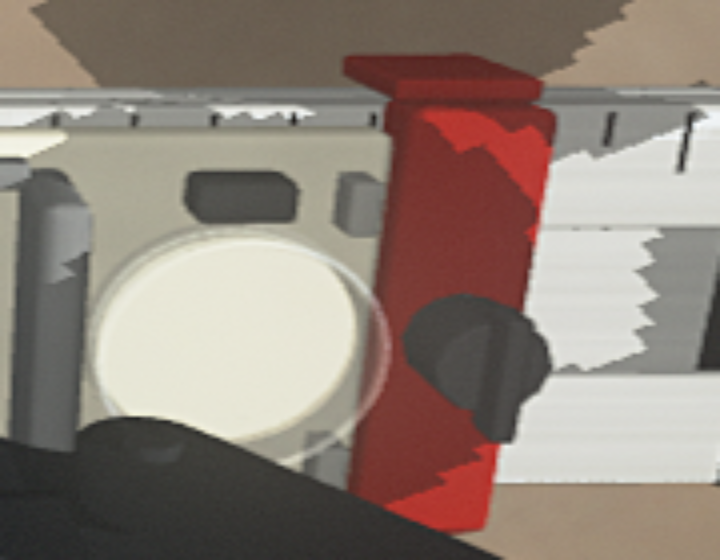

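The carriage end now meets the clamp visually. I'll push a little more and see whether the tool stalls.

Request:
{"api": "play_rows", "payload": {
  "plan": [
    [0,1,0,0,0,0,1],
    [0,1,0,0,0,0,1],
    [0,0,0,0,0,0,1],
    [0,0,0,0,0,0,1]
  ]
}}

```text
clock: 10.07
eef_pos: [0.5105, 0.0987, 0.0299]
tool_rot: [0.244, 0.662, -0.246, 0.664]
ft_force: [-5.6, -5.1, 18.3]
grip_width: -0.0001
```

Request:
{"api": "play_rows", "payload": {
  "plan": [
    [0,1,0,0,0,0,1],
    [0,1,0,0,0,0,1],
    [0,0,0,0,0,0,1],
    [0,0,0,0,0,0,1]
  ]
}}

```text
clock: 10.4
eef_pos: [0.5106, 0.0989, 0.0298]
tool_rot: [0.244, 0.663, -0.247, 0.664]
ft_force: [-8.6, -8.2, 20.6]
grip_width: 0.0001
```

The tool has stalled against the stop at about 12 N along the rail. I'll ease the sideways load, keeping a slight forward bias, then lift straight up.

Request:
{"api": "play_rows", "payload": {
  "plan": [
    [0,-1,-0.5,0,0,0,1],
    [0,-1,-0.5,0,0,0,1],
    [0,-1,0,0,0,0,1],
    [0,0,0,0,0,0,1],
    [0,0,0,0,0,0,1]
  ]
}}

```text
clock: 10.82
eef_pos: [0.5104, 0.0987, 0.0299]
tool_rot: [0.245, 0.662, -0.245, 0.665]
ft_force: [-2.9, -4.4, 14.5]
grip_width: -0.0002
```

Request:
{"api": "play_rows", "payload": {
  "plan": [
    [-3,0,0,0,0,0,1],
    [-4,0,0,0,0,0,1],
    [-5,0,0,0,0,0,1],
    [-8,0,0,0,0,0,1],
    [-15,0,0,0,0,0,1],
    [-20,0,0,0,0,0,1],
    [-20,0,0,0,0,0,1],
    [-20,0,0,0,0,0,1],
    [-20,0,0,0,0,0,1],
    [0,0,0,0,0,0,1],
    [0,0,0,0,0,0,1]
  ]
}}

```text
clock: 11.73
eef_pos: [0.5097, 0.1003, 0.1435]
tool_rot: [0.245, 0.663, -0.244, 0.664]
ft_force: [-0.4, 0.4, -0.9]
grip_width: -0.0
```

```bash
python3 -c "
from h import *
import cv2
u=plan(np.array([.506,.09,.03]))
for c in ('wrist','top'):
  p=camera(c)
  if c=='wrist':cv2.imwrite('pics/e.png',p['frame'][:,:,::-1])
  for t in('key_top','carriage_nose','stop_face'):
    d=pinpoint(t,p)
    if d:q=np.array(d[0]['centre']);print(c,t,q.round(4),round(d[0]['confidence'],2),'along',round(float(q@u),4))
"
```

```text
pos [0.5097 0.1003 0.1435] F [-0.4  0.4 -0.9] w -0.0 q [ 0.19  0.33 -0.11  1.13  0.    0.9 ]
axes
 [[ 0.003  0.649  0.76 ]
 [ 0.001  0.76  -0.649]
 [-1.     0.002  0.002]]
y 1 rotvec [ 0.0001  0.0017 -0.0024] then shift [113.5 -10.3   3.9]
y -1 rotvec [-3.1415e+00  3.8000e-03  2.6000e-03] then shift [113.5  10.3  -3.9]
z 1 rotvec [-1.5707e+00  3.2000e-03 -6.0000e-04] then shift [113.5  -3.9 -10.3]
z -1 rotvec [ 1.5709e+00 -6.0000e-04 -3.2000e-03] then shift [113.5   3.9  10.3]
shift now [113.5 -10.6   3.7]
wrist key_top [0.5072 0.0886 0.0347] 0.84 along 0.3968
wrist carriage_nose [0.5577 0.1494 0.0196] 0.97 along 0.4758
wrist stop_face [0.5549 0.1528 0.0225] 0.87 along 0.4766
```

View pics/e.png

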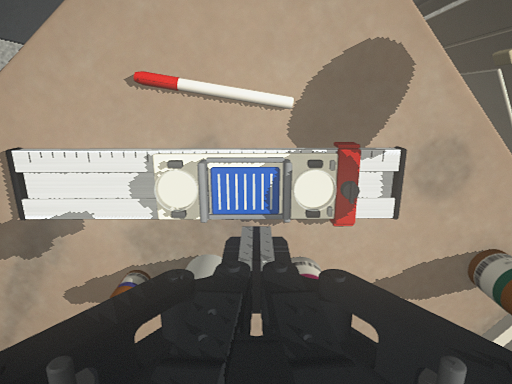

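The carriage end is against the clamp at column ~335 with no gap. The key is up (z about 35 mm), the tool is clear of everything, and the pen and bottles are still standing.

```bash
python3 -c "
from workcell import *
print(job_done())"
```

```text
the job is handed in; nothing more can be done
None
```

I pressed the key to the bottom with the shut fingers and dragged the carriage about 90 mm along the rail until it met the red stop. I then lifted straight off and handed the job in at about 12 s. `job_done()` reports no verdict.

- **Contact with the stop:** the tool stalled there, with about 12 N along the rail. That is well under the 80 N that shifts the clamp.
- **Nose to stop:** after the lift, the wrist camera put the nose 0.8 mm short of the stop along the rail. The network is only good to about 4 mm, but the picture shows no gap.
- **Key up:** the key top measured 34.7 mm above the table. It should read 36 mm when up, so this is within the network's error.
- **Clamp:** the stop face measured 476.6 mm along the rail, against about 473 to 476 mm before the push, so there is no sign that it moved beyond measurement error.
- **Clear of the scene:** the tool was at z = 0.14 m with under 1 N on it. The pen and bottles looked undisturbed in the last picture.

**Checks that failed or disagreed:** the top camera found none of the three points after the lift, because the arm blocks its view. Midway through the drag it had reported the nose already at the stop, with low confidence (0.56). The wrist camera contradicted that, so I disregarded it.

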